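Reset a lamp's tilt adjuster and lock it again

TASK

In the open grey lamp housing, slacken the adjuster's lock ring by swinging its upright pin anticlockwise (seen from above) at least 45 degrees. Only then turn the black pointer knob above it until its nose points straight at the raised index block, and finally swing the lock ring's pin back clockwise until the ring is fully tight, leaving the pointer on the index.

Things in the scene. Friction and masses are not known exactly. Their poses are not given: they have to be found in the camera images.
- lock_ring (a joint): Ribbed dark steel lock ring, 80 mm across, 50-68 mm above the table, in the fixed open grey lamp housing (260 x 190 mm, rim 60 mm high); the spare on a bare foot plate is not meant. rad: 0 = fully tight at its stop, grows anticlockwise from above (loosening) to a stop at 0.95. Starts tight. Stiff (about 4 N at the pin, no spring), stays where left.
- lock_pin (a point): Top end, 125 mm above the table, of the lock ring's upright round steel pin, 14 mm thick, 72 mm from the ring's vertical axis, on a radial arm whose top is 65 mm above the table. Moves with the ring. Grip or push it 80 mm or more above the table; only the knob is near it, on the axis side (at least 38 mm from the pin's centre). When tight it stands 120 degrees anticlockwise of the index.
- adjuster (a joint): Black pointer knob above the lock ring, on the same vertical axis. rad: 0 = nose straight at the index, grows anticlockwise from above; stops at -1.5 and 0.6; starts between -1.25 and -0.65. Turns easily (0.06 N m, no spring), stays where left. The index is an upright aluminium block 20 x 8 mm, top 70 mm above the table, fixed 50-70 mm from the axis.
- adjuster_grip (a point): Centre of the pointer knob's top, on the common vertical axis, 115 mm above the table; x points along the knob's bar to its nose (end with the white line), z up. The bar is 16 mm thick, reaches 34 mm from the axis either way, upright sides from 76 to 115 mm above the table. Grip across its thickness on the axis, fingertips 80 to 95 mm above the table.

How it is judged:
By the outcome, as a careful person would: the job done as asked, in the order asked, and still so for the second after the job is handed in, with the robot touching nothing.
It also fails if it takes over 58 s, if anything falls off the work surface, if the arm or the gripper's body presses on something with over 40 N, if the wrist force passes 120 N, or if a joint passes its speed limit or range.

ROBOT

A 6-joint arm with a two-finger parallel gripper is mounted at the origin on the work surface. World frame = base frame: x ahead of the robot, y to its left, z up, the work surface at z = 0. Lengths are in mm, angles in rad, forces in N, time in s.
With the tool pointing down it reaches from about 275 to 725 mm from the base axis. Payload 5.6 kg.
Tool frame: the origin (TCP) lies at the very end of the fingers, on their centre line; the grasp point (between the pads) lies 19 mm behind it (manip.tcp_to_grasp is the z of the grasp point in the tool frame, in mm); z points along the fingers, y is the direction in which the jaws open and shut (so a half turn about z gives the same grasp; the last joint's range is limited). The gripper opens to 85 mm and grips with 20 to 120 N. Pads are 22 mm wide; open, the fingers measure 114 mm over their backs; the gripper's body (76 mm by 85 mm) begins 54 mm behind the grasp point. The pads swing forward as they close: fully open they stand 13 mm farther back than shut.
Start: joints at [1.426, 0.255, 0.108, 0, -1.424, -0.285], TCP at [229.152, 499.982, 194.883] pointing down, gripper open.
Joint ranges: [-2.95, 2.95], [-1.21, 1.97], [-1.09, 1.5], [-2.87, 1.71], [-2.94, -0.07], [-3.05, 3.05]. Speed limits (rad/s): [2.57, 2.57, 3.14, 3.14, 3.14, 3.14].

INTERFACE

Orientations are given as a 3x3 rotation matrix whose columns are the frame's x, y, z axes.
In Python, from workcell import manip gives the robot as it stands.
- The arm moves only by the tool jog_arm, never from a script. Its argument "plan" is a list of rows, each a list of 2 entries, a list of its own where there are three numbers: the shift along the tool's x, y, z in mm, then the turn about the tool's z in degrees. A call has 1 to 20 rows; each row is the pose to reach, as a shift and turn from the pose commanded when the call began, along the tool's axes at that moment; what a row does not reach only later rows make up. A row lasts 1/12 s, in which the tool goes at most 41.7 mm and 7.16 degrees, less where a joint would pass 70% of its speed; a pose out of reach is approached as far as the arm can. A call with a gripper value outside its range is refused whole. "grip" is the closure, from 0 (fully open) to 1 (shut), set as the call begins (left out, the last holds). The fingers move at their own pace and stop on an object; "newtons" is the grip in N (left out, the last holds). Time passes only in rows, so rows that repeat a pose let the fingers close. It gives the time, the measured TCP pose, the force and the opening at its end, in the units of the state.
- manip.sense(): the state, without advancing time (a new reading comes with each control period).
- manip.capture(name): name is "side" or "top"; returns the picture (420x560x3 uint8, blue, green, red); there is no depth.
- manip.camera_params(name): a dict with "camera_matrix" (3x3 intrinsics, pixels), "eye" and "orientation" of the camera in the world. Camera axes: x right, y up, looking along -z (the intrinsics and any distortion apply to the point x, -y, -z); pixel columns grow to the right and rows downward; lengths in mm; the calibration is good to about 2 mm. A picture is of the moment at which its call begins. camera_params takes no time and is no camera call.
- manip.sign_off(): hands the job in, once; it reports no verdict.
The state is a dict: "t": time; "joints": joint angles; "qvel": joint speeds; "joint_torque": joint torques, N m; "ee_pos": TCP position; "ee_rot": TCP orientation; "wrist_force": force on the tool from outside, world axes, zero at the start; "wrist_torque": the same for the moment, N m; "gripper_width": finger opening in mm.
Only numpy, scipy, OpenCV 4.12 (cv2) and the standard library are available. Lean on these libraries where they do the work, as an engineer would, in place of code of your own. Each camera call takes 0.05 s, during which the arm holds its last target. There are 200 camera calls.

## Working session

There is one attempt and no reset: what is moved stays moved. The work goes in short steps, Python scripts to look and compute and a tool call to move; the robot and the scene stay as the last step left them, time stands still between calls to the robot, and variables do not carry over. Pictures are saved under pics/ and viewed, about 8 in all and at most 12, crops included, and the job is handed in when it is done.

Besides the shell and the picture viewer there is one more tool, called after ">>>" by a JSON object that holds its "name" and its "arguments", one argument or row to a line. jog_arm: Moves the arm, as the interface text tells. Its arguments: {"type":"object","properties":{"plan":{"type":"array"},"grip":{"type":"number"},"newtons":{"type":"number"}},"required":["plan"]}

```bash
mkdir -p pics
python3 - <<'E'
from workcell import manip
import cv2
for n in("top","side"):
    cv2.imwrite(f"pics/{n}0.png",manip.capture(n)); p=manip.camera_params(n); print(n,p)
s=manip.sense(); print(s['t'],s['ee_pos'],s['ee_rot'],s['gripper_width'],manip.tcp_to_grasp)
E
```

```text
top {'camera_matrix': array([[381.2698026 ,   0.        , 280.14037019],
       [  0.        , 381.2698026 , 209.63765382],
       [  0.        ,   0.        ,   1.        ]]), 'eye': array([390.98065205,  24.92701385, 780.00487239]), 'orientation': array([[-0.0081496 ,  0.98389009, -0.17858858],
       [-0.9992378 , -0.00119449,  0.03901781],
       [ 0.03817591,  0.17877044,  0.9831499 ]])}
side {'camera_matrix': array([[408.42169891,   0.        , 281.00706988],
       [  0.        , 408.42169891, 207.03894194],
       [  0.        ,   0.        ,   1.        ]]), 'eye': array([ 521.67040499, -427.28828112,  623.84709915]), 'orientation': array([[ 9.99220479e-01,  2.82834794e-02, -2.75405129e-02],
       [-3.94644247e-02,  7.33288385e-01, -6.78771466e-01],
       [ 9.97119461e-04,  6.79329220e-01,  7.33832962e-01]])}
0.1 [228.92685683 499.54789165 194.09824978] [[ 9.09025514e-01 -4.16739997e-01 -6.25224103e-04]
 [-4.16740456e-01 -9.09024157e-01 -1.57309396e-03]
 [ 8.72273597e-05  1.69053873e-03 -9.99998567e-01]] 85.55742363725487 -18.700000000000003
```

View pics/top0.png

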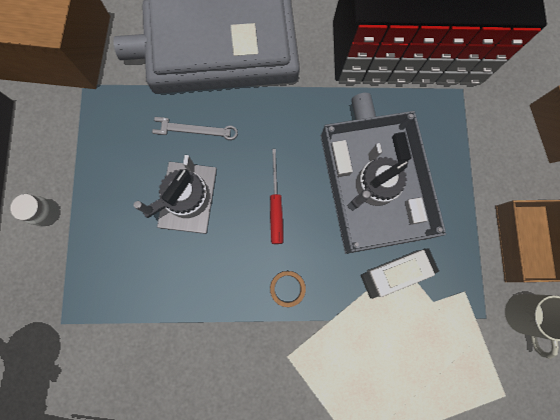

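View pics/side0.png

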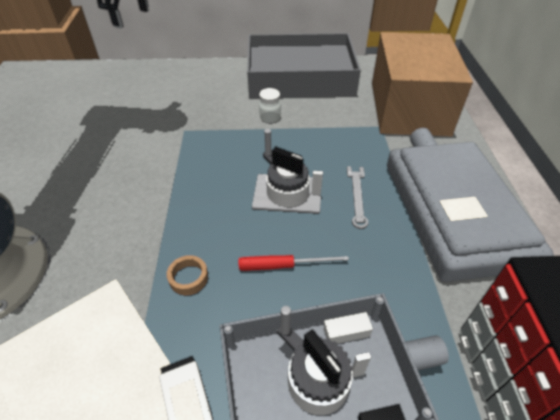

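Target is the right-hand unit in the top view (about 385,180) and the lower one in the side view (about 320,370). I'll enlarge both in one picture.

Run:
```python
import cv2,numpy as np
a=cv2.imread('pics/top0.png')[110:255,320:450]; b=cv2.imread('pics/side0.png')[290:420,215:440]
f=lambda i,s:cv2.resize(i,None,fx=s,fy=s,interpolation=cv2.INTER_CUBIC)
a=f(a,3.5)
b=f(b,1.5)
A=np.zeros((510,800,3),np.uint8);A[:a.shape[0],:a.shape[1]]=a;A[:b.shape[0],458:458+b.shape[1]]=b
cv2.imwrite('pics/crop.png',A)
```

```text
(no output)
```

View pics/crop.png

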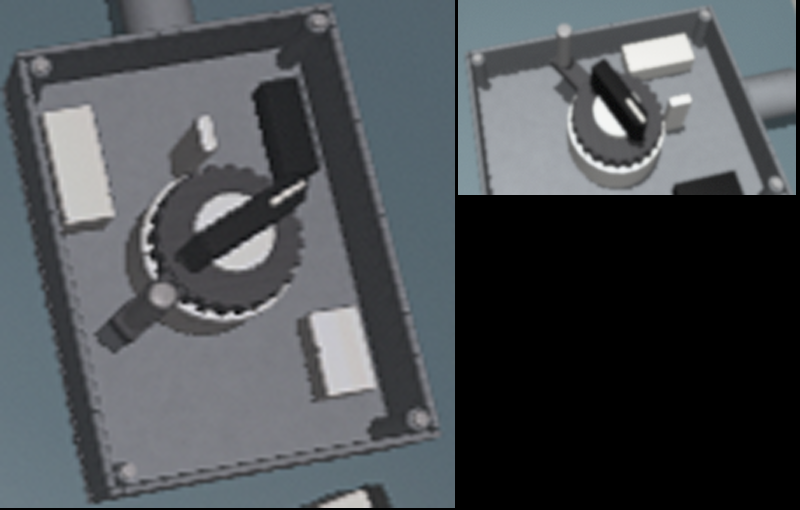

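```bash
cat > h.py <<'E'
import numpy as np
from workcell import manip
def ray(cam,u,v,z):
    p=manip.camera_params(cam);K=p['camera_matrix']
    d=p['orientation']@np.array([(u-K[0,2])/K[0,0],-(v-K[1,2])/K[1,1],-1]);e=p['eye']
    return (e+d*(z-e[2])/d[2])[:2]
def proj(cam,P):
    p=manip.camera_params(cam);c=p['orientation'].T@(np.array(P,float)-p['eye']);K=p['camera_matrix']
    return np.array([K[0,2]-K[0,0]*c[0]/c[2],K[1,2]+K[1,1]*c[1]/c[2]])
E
python3 - <<'E'
from h import *
t=lambda x,y,z:ray('top',320+x/3.5,110+y/3.5,z).round(1)
s=lambda x,y,z:ray('side',215+(x-458)/1.5,290+y/1.5,z).round(1)
print('pin',pin:=t(162,295,125),s(564,30,125))
print('idx',idx:=t(206,133,70),s(680,100,70))
c=t(231,240,68);print('ring',c,s(618,117,68))
print('bar ends',t(190,258,115),t(300,186,115),s(603,66,115),s(640,130,115))
a=lambda v:np.degrees(np.arctan2(v[1],v[0]))
print(np.linalg.norm(pin-c),np.linalg.norm(idx-c),a(pin-c),a(idx-c))
E
```

```text
pin [ 537.5 -154.4] [ 539.2 -155.3]
idx [ 643.2 -199.1] [ 644.4 -200.6]
ring [ 581.6 -210.3] [ 586.  -213.1]
bar ends [ 559.4 -172.8] [ 598.4 -233.2] [ 572.2 -186.1] [ 597.4 -242.5]
71.20126403372346 62.609903369994136 128.27021803889008 10.304846468766044
```

The pieces agree across the two views: axis ≈ (583,-211), pin ≈ (538,-155) at angle 129°, index at about 9.5°, and bar at about -57°. Next I move above the pin, with the jaws opening tangentially.

>>> {"name": "jog_arm", "arguments": {
  "plan": [
    [[280,235,0],13],
    [[554,467,0],26],
    [[554,467,0],26],
    [[554,467,0],26],
    [[554,467,0],26],
    [[554,467,0],26],
    [[554,467,0],26],
    [[554,467,0],26],
    [[554,467,0],26],
    [[554,467,0],26],
    [[554,467,0],26],
    [[554,467,0],26],
    [[554,467,0],26],
    [[554,467,0],26],
    [[554,467,0],26],
    [[554,467,0],26],
    [[554,467,0],26],
    [[554,467,0],26],
    [[554,467,0],26],
    [[554,467,0],26]
  ],
  "grip": 0
}}

```text
t: 1.77
ee_pos: [537.9, -156.2, 193.8]
ee_rot: [[0.633, -0.774, -0.002], [-0.774, -0.633, 0.0], [-0.002, 0.001, -1.0]]
wrist_force: [-1.0, 0.8, -0.5]
gripper_width: 85.4
```

>>> {"name": "jog_arm", "arguments": {
  "plan": [
    [[0,0,30],0],
    [[0,0,60],0],
    [[0,0,90],0],
    [[0,0,106],0],
    [[0,0,108],0],
    [[0,0,108],0],
    [[0,0,108],0]
  ]
}}

```text
t: 2.35
ee_pos: [539.1, -155.0, 88.5]
ee_rot: [[0.635, -0.772, 0.002], [-0.772, -0.635, -0.001], [0.002, -0.001, -1.0]]
wrist_force: [-0.1, 0.4, -0.1]
gripper_width: 85.4
```

>>> {"name": "jog_arm", "arguments": {
  "plan": [
    [[0,0,0],0],
    [[0,0,0],0],
    [[0,0,0],0],
    [[0,0,0],0],
    [[0,0,0],0],
    [[0,0,0],0],
    [[0,0,0],0],
    [[0,0,0],0],
    [[0,0,0],0],
    [[0,0,0],0],
    [[0,0,0],0],
    [[0,0,0],0]
  ],
  "grip": 1,
  "newtons": 30
}}

```text
t: 3.35
ee_pos: [538.5, -155.3, 87.1]
ee_rot: [[0.634, -0.773, 0.001], [-0.773, -0.634, 0.0], [0.0, -0.001, -1.0]]
wrist_force: [1.7, 2.2, 3.4]
gripper_width: 9.7
```

Opening 9.7 mm is less than the 14 mm pin, so I'll check with a picture.

Run:
```python
import cv2,numpy as np
from workcell import manip
a=manip.capture('top')[110:255,310:450]; b=manip.capture('side')[250:420,200:440]
f=lambda i,s:cv2.resize(i,None,fx=s,fy=s,interpolation=cv2.INTER_CUBIC)
a=f(a,2.8);b=f(b,1.6)
A=np.zeros((410,800,3),np.uint8);A[:a.shape[0],:a.shape[1]]=a;A[:b.shape[0],400:400+b.shape[1]]=b
cv2.imwrite('pics/c2.png',A);s=manip.sense();print(s['gripper_width'],s['wrist_force'])
```

```text
9.679389725290925 [1.819637   2.91138731 4.06220136]
```

View pics/c2.png

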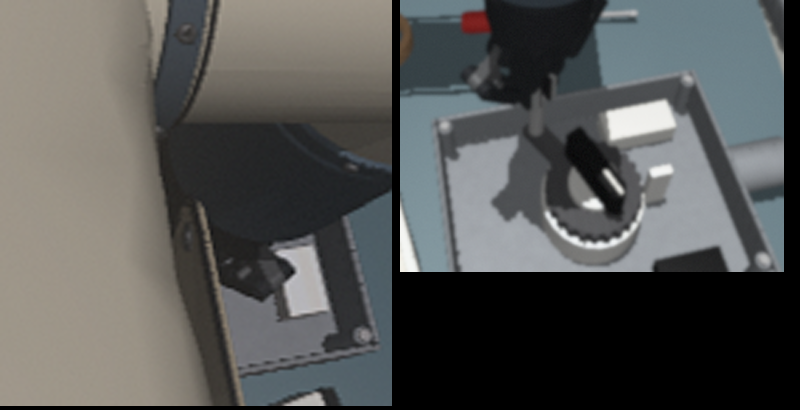

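The side view shows the pin (about 540,100) between the two fingers, and the opening is steady, so the grip is on. I'll start the anticlockwise swing.

>>> {"name": "jog_arm", "arguments": {
  "plan": [
    [[0.2,5,0],-4],
    [[0.7,10,0],-8],
    [[1.6,15,0],-12],
    [[2.8,19.8,0],-16],
    [[4.3,24.6,0],-20],
    [[4.3,24.6,0],-20]
  ]
}}

```text
t: 3.95
ee_pos: [522.5, -174.8, 87.2]
ee_rot: [[0.862, -0.508, 0.002], [-0.508, -0.862, -0.0], [0.002, -0.001, -1.0]]
wrist_force: [3.4, -0.7, 0.6]
gripper_width: 9.5
```

>>> {"name": "jog_arm", "arguments": {
  "plan": [
    [[0.2,5,0],-4],
    [[0.7,10,0],-8],
    [[1.6,15,0],-12],
    [[2.8,19.8,0],-16],
    [[4.3,24.6,0],-20],
    [[6.2,29.3,0],-24],
    [[8.4,33.8,0],-28],
    [[10.9,38.2,0],-32],
    [[10.9,38.2,0],-32],
    [[10.9,38.2,0],-32]
  ]
}}

```text
t: 4.78
ee_pos: [513.4, -213.0, 87.2]
ee_rot: [[1.0, 0.022, 0.003], [0.022, -1.0, -0.001], [0.003, 0.001, -1.0]]
wrist_force: [5.0, 0.7, 0.3]
gripper_width: 9.8
```

Run:
```python
import cv2,numpy as np
from workcell import manip
s=manip.sense();print(s['ee_pos'],s['gripper_width'],s['wrist_force'],s['wrist_torque'],s['joints'])
c=np.array([583,-211]);v=s['ee_pos'][:2]-c;print(np.linalg.norm(v),np.degrees(np.arctan2(v[1],v[0])))
cv2.imwrite('pics/c3.png',cv2.resize(manip.capture('side')[220:420,180:460],None,fx=2,fy=2))
```

```text
[ 513.42825482 -212.98411633   87.15532738] 9.805403647050714 [4.97478162 0.6510003  0.29550264] [ 0.23362152 -1.87202508  0.04130194] [-1.11554318e-01  3.20261709e-01 -8.17213817e-02  2.83523819e-04
 -1.16591566e+00  1.70411764e+00]
69.60003192913663 -178.36642467354807
```

View pics/c3.png

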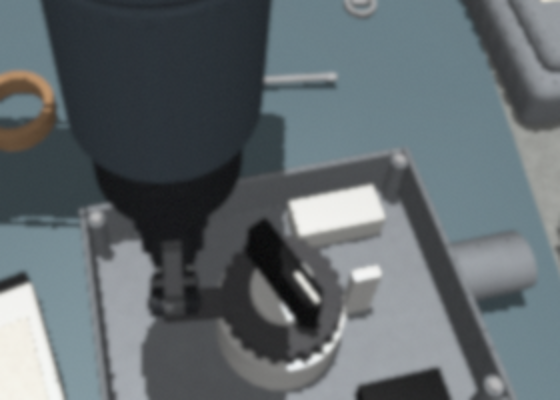

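The ring followed: its arm now lies along 180°, and the chord gives about 52°. I'll release and rise, and refine the angles from the first pictures.

>>> {"name": "jog_arm", "arguments": {
  "plan": [
    [[0,0,0],0],
    [[0,0,0],0],
    [[0,0,0],0],
    [[0,0,0],0],
    [[0,0,0],0],
    [[0,0,0],0],
    [[0,0,-30],0],
    [[0,0,-60],0],
    [[0,0,-85],0],
    [[0,0,-85],0],
    [[35,0,-85],7],
    [[71,-1,-85],14],
    [[71,-1,-85],21],
    [[71,-1,-85],28],
    [[71,-1,-85],35],
    [[71,-1,-85],42],
    [[71,-1,-85],49],
    [[71,-1,-85],56],
    [[71,-1,-85],58],
    [[71,-1,-85],58]
  ],
  "grip": 0
}}

```text
t: 6.5
ee_pos: [582.6, -210.0, 171.5]
ee_rot: [[0.549, -0.836, -0.001], [-0.836, -0.549, 0.0], [-0.0, 0.0, -1.0]]
wrist_force: [0.1, 0.8, -0.3]
gripper_width: 85.4
```

Run:
```python
from h import *
import cv2
def blob(img,near,f,rad):
    m=(f(img)).astype(np.uint8); n,l,st,ce=cv2.connectedComponentsWithStats(m)
    k=min(range(1,n),key=lambda i:np.hypot(*(ce[i]-near)) if st[i,4]>5 else 999); return ce[k],st[k]
t=cv2.imread('pics/top0.png');s=cv2.imread('pics/side0.png')
for th in(150,170,190):
    w=lambda i:i.min(2)>th
    ct,a=blob(t,(379,148),w,9);cs,b=blob(s,(363,357),w,9)
    print(th,'idx top',ct.round(1),a,ray('top',*ct,70).round(1),'side',cs.round(1),b,ray('side',*cs,70).round(1))
    ct,a=blob(t,(403,165),w,9);cs,b=blob(s,(332,362),w,9)
    print('  line',ct.round(1),a[4],ray('top',*ct,115).round(1),cs.round(1),b[4],ray('side',*cs,115).round(1))
# black bar: very dark pixels near the axis
for n,i,c in(('top',t,(388,174)),('side',s,(322,357))):
    g=i.max(2); m=((g<32)).astype(np.uint8);k=np.zeros_like(m);cv2.circle(k,c,24 if n=='top' else 34,1,-1)
    m&=k;nn,l,st,ce=cv2.connectedComponentsWithStats(m);j=1+st[1:,4].argmax()
    print(n,st[j],cv2.minAreaRect(np.argwhere(l==j)[:,::-1].astype(np.float32)))
```

```text
150 idx top [378.9 147.5] [377 143   5  10  35] [ 644.4 -199.1] side [333.1 363.1] [328 356  12  15  55] [ 602.  -207.9]
  line [401.7 164.7] 11 [ 595.3 -225.6] [333.1 363.1] 55 [ 595.5 -225.7]
170 idx top [378.9 147.5] [377 143   5  10  31] [ 644.4 -199.3] side [362.9 355.9] [355 352  16   9 106] [ 644.5 -199.5]
  line [401.7 164.7] 11 [ 595.3 -225.6] [333.2 363.3] 41 [ 595.6 -226. ]
190 idx top [378.4 147.6] [377 144   4   9  20] [ 644.  -198.3] side [362.9 356.1] [356 353  15   8  85] [ 644.4 -199.8]
  line [390.2 181.8] 84 [ 563.  -202.3] [333.2 363.2] 28 [ 595.6 -225.8]
top [397 155   1   2   2] ((397.0, 155.5), (1.0, 0.0), -90.0)
side [304 337  35  47 403] ((319.7064208984375, 361.55120849609375), (55.0714111328125, 11.386331558227539), 49.14462661743164)
```

Index (644.4,-199.4) agrees in both views. A consistent axis is about (584.6,-210), with the index direction at 10.0°. I'll descend on the knob and grip it.

>>> {"name": "jog_arm", "arguments": {
  "plan": [
    [[0.8,-1.2,30],0],
    [[0.8,-1.2,60],0],
    [[0.8,-1.2,80],0],
    [[0.8,-1.2,84],0],
    [[0.8,-1.2,84],0],
    [[0.8,-1.2,84],0]
  ]
}}

```text
t: 7.0
ee_pos: [585.0, -210.5, 89.2]
ee_rot: [[0.551, -0.835, 0.002], [-0.835, -0.551, -0.001], [0.002, -0.001, -1.0]]
wrist_force: [-0.4, -0.3, 0.7]
gripper_width: 85.4
```

>>> {"name": "jog_arm", "arguments": {
  "plan": [
    [[0,0,0],0],
    [[0,0,0],0],
    [[0,0,0],0],
    [[0,0,0],0],
    [[0,0,0],0],
    [[0,0,0],0],
    [[0,0,0],0],
    [[0,0,0],0],
    [[0,0,0],0],
    [[0,0,0],0],
    [[0,0,0],0],
    [[0,0,0],0]
  ],
  "grip": 1,
  "newtons": 30
}}

```text
t: 8.0
ee_pos: [584.2, -210.1, 87.9]
ee_rot: [[0.55, -0.835, -0.0], [-0.835, -0.55, -0.0], [-0.0, 0.0, -1.0]]
wrist_force: [-0.7, 0.4, -0.9]
gripper_width: -0.2
```

Run:
```python
import cv2,numpy as np
from workcell import manip
s=manip.sense();print(s['ee_pos'],s['gripper_width'],s['wrist_force'],s['joints'])
cv2.imwrite('pics/c4.png',cv2.resize(manip.capture('side')[220:420,180:460],None,fx=2.5,fy=2.5,interpolation=cv2.INTER_CUBIC))
```

```text
[ 584.18101343 -210.05200701   87.86847262] -0.2234740513612733 [-0.74165115  0.43797587 -0.85984963] [-9.38096261e-02  4.42569515e-01  1.05993741e-01  1.85311232e-05
 -1.23427200e+00  6.76290499e-01]
```

View pics/c4.png

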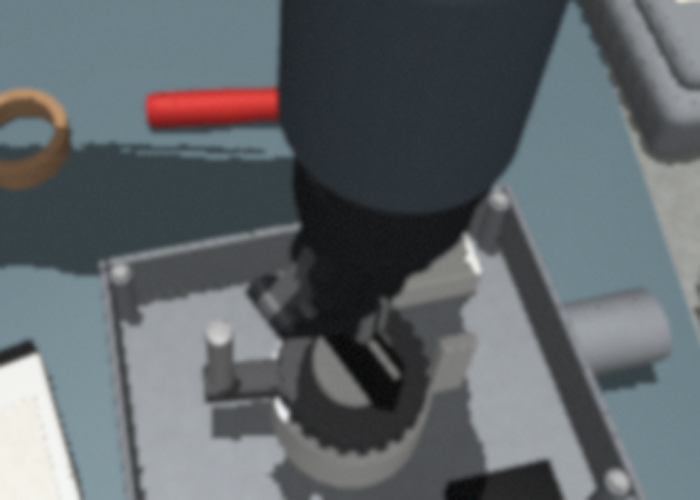

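Run:
```python
from h import *
x=np.array([.55,-.835,0]);y=np.array([-.835,-.55,0]);T=np.array([584.2,-210.1,87.9])
q=lambda P:((proj('side',P)-[180,220])*2.5).round()
print('tcp',q(T),'grasp',q(T+[0,0,19]),'finger+-8 at grasp',q(T+8*y+[0,0,10]),q(T-8*y+[0,0,10]),'knob ends top',q([584.6+34*.55,-210-34*.835,115]),q([584.6-34*.55,-210+34*.835,115]),'axis115',q([584.6,-210,115]), 'body+',q(T+[0,0,73]),q(T+30*y+[0,0,60]),q(T-30*y+[0,0,60]))
```

```text
tcp [353. 350.] grasp [356. 335.] finger+-8 at grasp [343. 351.] [366. 333.] knob ends top [402. 383.] [317. 277.] axis115 [358. 328.] body+ [364. 288.] [313. 335.] [408. 267.]
```

Run:
```python
import cv2,numpy as np
a=cv2.imread('pics/c4.png')[240:460,200:500]
a=cv2.convertScaleAbs(cv2.resize(a,None,fx=2.5,fy=2.5,interpolation=cv2.INTER_CUBIC),alpha=2.2,beta=10)
cv2.imwrite('pics/c5.png',a)
```

```text
(no output)
```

View pics/c5.png

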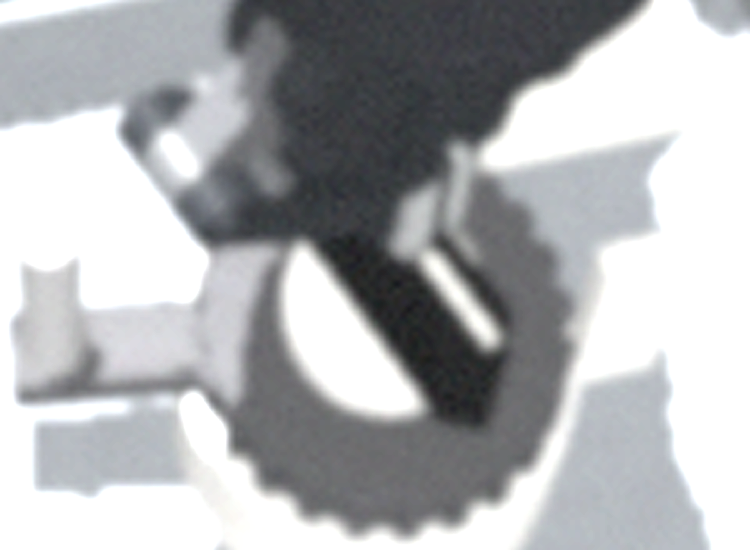

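The picture shows the bar still in place (white line at about (384,360) in c4) with the fingers straddling it, yet the opening reads -0.2, so those two disagree. I'll test with a small turn and measure the white line numerically.

>>> {"name": "jog_arm", "arguments": {
  "plan": [
    [[0,0,0],-4],
    [[0,0,0],-8],
    [[0,0,0],-12],
    [[0,0,0],-12],
    [[0,0,0],-12]
  ]
}}

```text
t: 8.47
ee_pos: [584.2, -210.0, 87.9]
ee_rot: [[0.71, -0.704, 0.0], [-0.704, -0.71, -0.0], [0.0, -0.0, -1.0]]
wrist_force: [-0.4, 0.1, 0.5]
gripper_width: 0.3
```

```bash
cat >> h.py <<'E'
import cv2
def line(c=(333,363),th=160,r=30):
    i=manip.capture('side');m=(i.min(2)>th).astype(np.uint8);k=np.zeros_like(m);cv2.circle(k,c,r,1,-1);m&=k
    n,l,st,ce=cv2.connectedComponentsWithStats(m)
    for j in range(1,n):
        if st[j,4]>12:
            R=cv2.minAreaRect(np.argwhere(l==j)[:,::-1].astype(np.float32))
            print(st[j],ce[j].round(1),[np.round(v,1) for v in R],ray('side',*ce[j],115).round(1))
    return i
E
python3 - <<'E'
from h import *
i=line();cv2.imwrite('pics/c6.png',cv2.resize(i[300:420,240:400],None,fx=5,fy=5,interpolation=cv2.INTER_CUBIC))
s=manip.sense();print(s['t'],s['ee_pos'],s['gripper_width'],s['wrist_force'],s['wrist_torque'])
E
```

```text
8.5167 [ 584.2320115  -210.0552549    87.89535309] -0.09740796913539815 [ 0.06268671  0.30946759 -1.14979076] [-0.03580714 -0.01197321 -0.06594309]
```

View pics/c6.png

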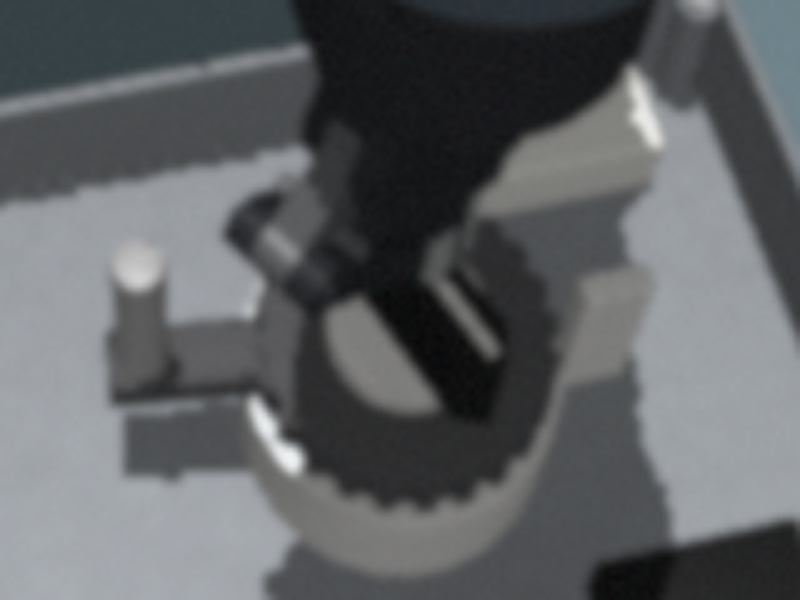

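The bar did not turn: the white line is still at (333,363) in the full picture. The fingers seem to stand above the bar, their strips ending near its top at (435,278) and (465,268). So the real fingertips look higher than the reported TCP. I'll move them to a clear background and compare with the projected TCP.

>>> {"name": "jog_arm", "arguments": {
  "plan": [
    [[0,0,-20],0],
    [[0,0,-40],0],
    [[0,0,-40],0],
    [[21,21,-40],0],
    [[42,43,-40],0],
    [[42,43,-40],0],
    [[42,43,-40],0],
    [[42,43,-40],0]
  ]
}}

```text
t: 9.18
ee_pos: [583.8, -270.2, 127.7]
ee_rot: [[0.711, -0.704, -0.0], [-0.704, -0.711, 0.0], [-0.0, -0.0, -1.0]]
wrist_force: [0.5, -0.4, 0.1]
gripper_width: -0.1
```

Run:
```python
from h import *
i=manip.capture('side');s=manip.sense();T=s['ee_pos'];R=s['ee_rot'];print(T,s['gripper_width'])
f=4;o=np.array([240,270]);j=cv2.convertScaleAbs(cv2.resize(i[270:420,240:440],None,fx=f,fy=f,interpolation=cv2.INTER_CUBIC),alpha=1.6,beta=15)
for d,c in((0,(0,0,255)),(10,(0,160,255)),(20,(0,255,255)),(30,(0,255,0)),(40,(255,255,0))):
    for w in(-11,11):
        cv2.circle(j,tuple(int(v) for v in ((proj('side',T+R@[w,0,-d])-o)*f)),3,c,-1)
cv2.imwrite('pics/c7.png',j)
```

```text
[ 583.93700036 -269.71856264  127.8022917 ] 0.18344164452968809
```

View pics/c7.png

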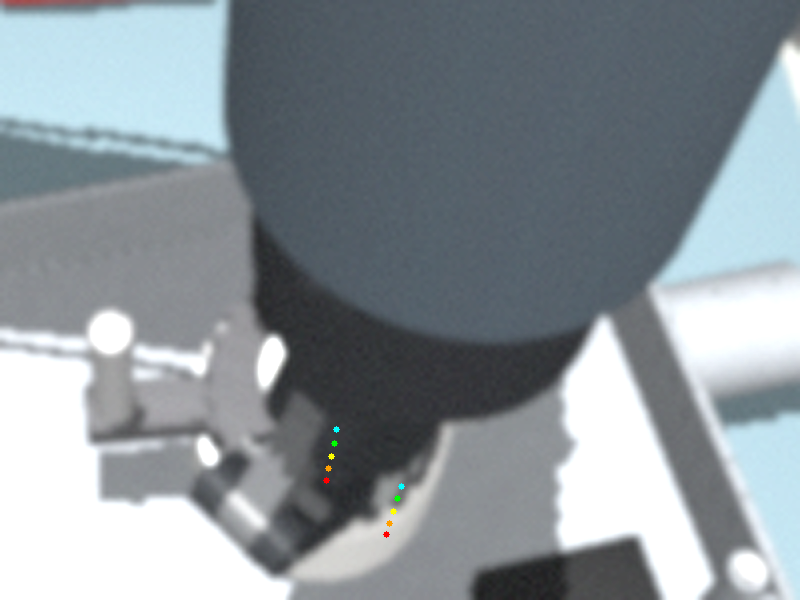

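Dark ring behind the tips makes this ambiguous. I'll take the fingers over light floor and image them shut and open together.

>>> {"name": "jog_arm", "arguments": {
  "plan": [
    [[0,0,-20],0],
    [[-30,29,-20],0],
    [[-60,59,-20],0],
    [[-60,59,-20],0],
    [[-60,59,-20],0],
    [[-60,59,-20],0],
    [[-60,59,-20],0]
  ]
}}

```text
t: 9.82
ee_pos: [501.0, -269.7, 148.3]
ee_rot: [[0.712, -0.702, 0.001], [-0.702, -0.712, -0.0], [0.001, -0.001, -1.0]]
wrist_force: [0.6, -0.1, 0.1]
gripper_width: 0.0
```

```bash
cat >> h.py <<'E'
def mark(name):
    i=manip.capture('side');s=manip.sense();T=s['ee_pos'];R=s['ee_rot'];print(T.round(1),s['gripper_width'])
    c=proj('side',T);o=(c-[75,75]).astype(int);o=np.clip(o,0,[560-133,420-150]);f=4
    j=cv2.resize(i[o[1]:o[1]+150,o[0]:o[0]+100+33],None,fx=3,fy=3,interpolation=cv2.INTER_CUBIC);j=cv2.convertScaleAbs(j,alpha=1.6,beta=15)
    for d,col in((0,(0,0,255)),(20,(0,255,255)),(40,(255,255,0))):
        for w in(-11,11): cv2.circle(j,tuple(int(v) for v in ((proj('side',T+R@[w,0,-d])-o)*3)),2,col,-1)
    cv2.imwrite(name,j)
E
python3 -c "
from h import *
mark('pics/m1.png')"
```

```text
[ 501.  -269.7  148. ] 0.12360728699167782
```

>>> {"name": "jog_arm", "arguments": {
  "plan": [
    [[0,0,0],0],
    [[0,0,0],0],
    [[0,0,0],0],
    [[0,0,0],0],
    [[0,0,0],0],
    [[0,0,0],0],
    [[0,0,0],0],
    [[0,0,0],0],
    [[0,0,0],0],
    [[0,0,0],0]
  ],
  "grip": 0
}}

```text
t: 10.7
ee_pos: [499.7, -270.0, 147.9]
ee_rot: [[0.712, -0.702, -0.0], [-0.702, -0.712, 0.0], [-0.0, 0.0, -1.0]]
wrist_force: [0.3, -0.3, 0.4]
gripper_width: 85.6
```

```bash
python3 -c "
from h import *
mark('pics/m2.png')
cv2.imwrite('pics/m.png',np.hstack([cv2.imread('pics/m1.png'),cv2.imread('pics/m2.png')]))"
```

```text
[ 499.7 -270.   147.9] 85.39033372492635
```

View pics/m.png

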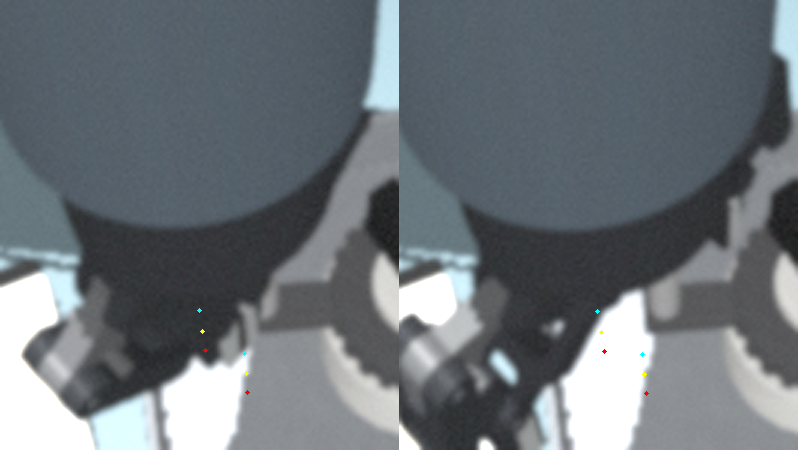

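Pictures show both fingers' tips (shut at about (243,355), open midpoint about (240,343) in the panels) roughly 33 mm short of the projected TCP. That fits the other evidence: zero force over the 115 mm knob top at TCP 88, yet the 125 mm pin top caught at TCP 87. So real tips ≈ reported TCP + 33 mm (between 27 and 38), and I'll command the knob grip at a reported TCP of about 54.

>>> {"name": "jog_arm", "arguments": {
  "plan": [
    [[5,-34,0],3],
    [[10,-68,0],7],
    [[18.3,-102.3,0],11],
    [[18.3,-102.3,0],11],
    [[18.3,-102.3,0],11],
    [[18.3,-102.3,30],11],
    [[18.3,-102.3,55],11],
    [[18.3,-102.3,70],11],
    [[18.3,-102.3,80],11],
    [[18.3,-102.3,88],11],
    [[18.3,-102.3,93],11],
    [[18.3,-102.3,93],11],
    [[18.3,-102.3,93],11]
  ]
}}

```text
t: 11.83
ee_pos: [585.1, -210.4, 55.8]
ee_rot: [[0.565, -0.825, 0.001], [-0.825, -0.565, -0.0], [0.001, -0.001, -1.0]]
wrist_force: [-0.1, 1.0, -0.5]
gripper_width: 85.5
```

>>> {"name": "jog_arm", "arguments": {
  "plan": [
    [[0,0,0],0],
    [[0,0,0],0],
    [[0,0,0],0],
    [[0,0,0],0],
    [[0,0,0],0],
    [[0,0,0],0],
    [[0,0,0],0],
    [[0,0,0],0],
    [[0,0,0],0],
    [[0,0,0],0],
    [[0,0,0],0],
    [[0,0,0],0]
  ],
  "grip": 1,
  "newtons": 30
}}

```text
t: 12.83
ee_pos: [585.3, -209.6, 55.2]
ee_rot: [[0.565, -0.825, 0.001], [-0.825, -0.565, 0.0], [0.0, -0.001, -1.0]]
wrist_force: [1.9, 5.2, 1.9]
gripper_width: 15.4
```

Opening 15.4 mm: the bar is held. I'll turn it to the index (10.0°, i.e. 65.6° anticlockwise).

>>> {"name": "jog_arm", "arguments": {
  "plan": [
    [[0,0,0],-4],
    [[0,0,0],-9],
    [[0,0,0],-14],
    [[0,0,0],-19],
    [[0,0,0],-24],
    [[0,0,0],-29],
    [[0,0,0],-34],
    [[0,0,0],-39],
    [[0,0,0],-44],
    [[0,0,0],-49],
    [[0,0,0],-54],
    [[0,0,0],-59],
    [[0,0,0],-63],
    [[0,0,0],-65.6],
    [[0,0,0],-65.6],
    [[0,0,0],-65.6],
    [[0,0,0],-65.6]
  ]
}}

```text
t: 14.25
ee_pos: [585.2, -209.9, 55.2]
ee_rot: [[0.985, 0.172, 0.001], [0.172, -0.985, -0.0], [0.001, 0.0, -1.0]]
wrist_force: [2.4, 4.1, 3.1]
gripper_width: 15.2
```

Run:
```python
from h import *
s=manip.sense();print(s['ee_pos'],s['gripper_width'],s['wrist_force'],np.degrees(np.arctan2(s['ee_rot'][1,0],s['ee_rot'][0,0])))
print(proj('side',[584.6+19*.985,-210+19*.174,115]));line((345,352),150,25)
```

```text
[ 585.15146189 -209.94378728   55.20446875] 15.21971499017566 [2.35823599 4.13596752 3.08068667] 9.909442425781702
[337.26359416 348.21385884]
[365 341   5  11  34] [367.3 346.6] [array([367., 346.]), array([10.,  4.]), np.float64(90.0)] [ 642.4 -206. ]
```

>>> {"name": "jog_arm", "arguments": {
  "plan": [
    [[0,0,0],0],
    [[0,0,0],0],
    [[0,0,0],0],
    [[0,0,0],0],
    [[0,0,0],0],
    [[0,0,0],0],
    [[0,0,0],0],
    [[0,0,-30],0],
    [[0,0,-60],0],
    [[0,0,-90],0],
    [[0,0,-90],0],
    [[-36,-5,-90],4],
    [[-71.5,-10.6,-90],8.5],
    [[-71.5,-10.6,-90],8.5],
    [[-71.5,-10.6,-90],8.5],
    [[-71.5,-10.6,-90],8.5]
  ],
  "grip": 0
}}

```text
t: 15.63
ee_pos: [512.7, -212.1, 145.3]
ee_rot: [[1.0, 0.026, 0.001], [0.026, -1.0, -0.0], [0.001, 0.0, -1.0]]
wrist_force: [-0.1, -0.2, -0.1]
gripper_width: 85.5
```

Run:
```python
from h import *
s=manip.sense();print(s['t'],s['ee_pos'],s['gripper_width'],s['wrist_force'])
i=line((345,352),150,25);cv2.imwrite('pics/s8.png',i)
c=[250,300];j=cv2.resize(i[300:420,250:400],None,fx=5,fy=5,interpolation=cv2.INTER_CUBIC)
cv2.imwrite('pics/c8.png',cv2.convertScaleAbs(j,alpha=1.3))
```

```text
15.6333 [ 512.65513685 -212.1297289   145.33211005] 85.46903607515472 [-0.11308671 -0.17659914 -0.07254424]
[328 327  33  11 208] [342.2 332.1] [array([343.5, 331.2]), array([ 8.4, 32. ]), np.float64(78.7)] [ 612.7 -185.1]
[349 341  22  21 349] [359.8 350.9] [array([359.4, 351.4]), array([18.9, 21. ]), np.float64(81.3)] [ 631.7 -211.3]
[330 345  17   6  52] [338.3 347.8] [array([338.1, 347.9]), array([ 2.9, 16.7]), np.float64(78.7)] [ 604.7 -206.3]
[327 368  11   7  49] [332.9 370.4] [array([332., 371.]), array([ 6., 10.]), np.float64(90.0)] [ 594.2 -234.8]
```

View pics/c8.png

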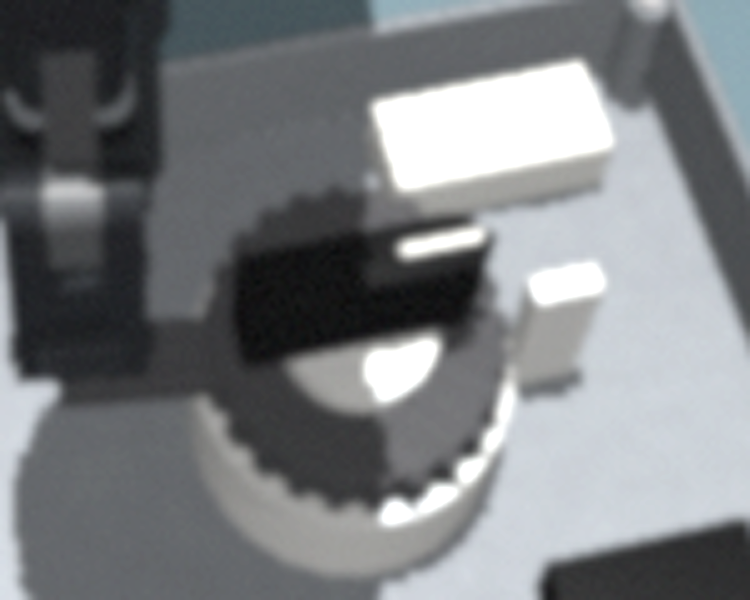

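The white line (centre (338.3,347.8)) now points at the index block (top at about crop (567,283)). I'll compute the angle numerically.

Run:
```python
from h import *
i=cv2.imread('pics/s8.png')
m=np.zeros(i.shape[:2],np.uint8);m[344:352,328:349]=(i.min(2)>130)[344:352,328:349]
n,l,st,ce=cv2.connectedComponentsWithStats(m);k=1+st[1:,4].argmax()
for nm in('line',):
    p=np.argwhere(l==k)[:,::-1]
    P=np.array([ray('side',u,v,115) for u,v in p]);c=P.mean(0);w=np.linalg.svd(P-c)[2][0];w*=np.sign(w[0])
    print(c,np.degrees(np.arctan2(w[1],w[0])))
    I=np.array([644.4,-199.4]);A=np.array([584.6,-210])
    a=lambda v:np.degrees(np.arctan2(v[1],v[0]))
    print('axis->line',a(c-A),'axis->idx',a(I-A),'line->idx',a(I-c))
b=(i.min(2)>175).astype(np.uint8)
m=np.zeros_like(b);m[350:362,352:372]=b[350:362,352:372];p=np.argwhere(m)[:,::-1]
P=np.array([ray('side',u,v,70) for u,v in p]);print(P.mean(0),len(P));w=np.linalg.svd(P-P.mean(0))[2][0];print('idx block axis',w)
```

```text
[ 605.73632189 -205.92968517] 12.987619991550204
axis->line 10.900263420754369 axis->idx 10.051700341992664 line->idx 9.585900136358783
[ 644.60536916 -199.62179841] 97
idx block axis [-0.98384914 -0.17899966]
```

All estimates are within about 1°: block axis 10.3°, line position 10.9°, and tool 9.9°. Now I grip the pin, properly deep this time.

>>> {"name": "jog_arm", "arguments": {
  "plan": [
    [[0,0,30],0],
    [[0,0,60],0],
    [[0,0,80],0],
    [[0,0,88],0],
    [[0,0,90],0],
    [[0,0,90],0],
    [[0,0,90],0]
  ]
}}

```text
t: 16.27
ee_pos: [513.8, -212.3, 56.3]
ee_rot: [[1.0, 0.026, 0.002], [0.026, -1.0, -0.001], [0.002, 0.001, -1.0]]
wrist_force: [-0.6, -0.5, 1.1]
gripper_width: 85.4
```

>>> {"name": "jog_arm", "arguments": {
  "plan": [
    [[0,0,0],0],
    [[0,0,0],0],
    [[0,0,0],0],
    [[0,0,0],0],
    [[0,0,0],0],
    [[0,0,0],0],
    [[0,0,0],0],
    [[0,0,0],0],
    [[0,0,0],0],
    [[0,0,0],0],
    [[0,0,0],0],
    [[0,0,0],0]
  ],
  "grip": 1,
  "newtons": 30
}}

```text
t: 17.27
ee_pos: [512.3, -212.2, 55.1]
ee_rot: [[1.0, 0.026, 0.0], [0.026, -1.0, -0.0], [0.0, 0.0, -1.0]]
wrist_force: [-2.7, -1.0, 3.4]
gripper_width: 13.2
```

>>> {"name": "jog_arm", "arguments": {
  "plan": [
    [[0.2,-5,0],4],
    [[0.7,-10,0],8],
    [[1.6,-15,0],12],
    [[2.8,-19.8,0],16],
    [[4.3,-24.6,0],20],
    [[6.2,-29.3,0],24],
    [[8.4,-33.8,0],28],
    [[10.9,-38.2,0],32],
    [[13.8,-42.3,0],36],
    [[16.8,-46.3,0],40],
    [[20.2,-50,0],44],
    [[23.8,-53.5,0],48],
    [[25.7,-55.2,0],50],
    [[25.7,-55.2,0],50],
    [[25.7,-55.2,0],50]
  ]
}}

```text
t: 18.52
ee_pos: [536.4, -155.4, 55.1]
ee_rot: [[0.662, -0.749, -0.0], [-0.749, -0.662, 0.001], [-0.001, -0.0, -1.0]]
wrist_force: [-3.4, 2.4, 6.4]
gripper_width: 12.8
```

>>> {"name": "jog_arm", "arguments": {
  "plan": [
    [[0,-1.2,0],1],
    [[0,-2.5,0],2],
    [[0,-2.5,0],2],
    [[0,-2.5,0],2]
  ]
}}

```text
t: 18.85
ee_pos: [538.0, -154.0, 55.1]
ee_rot: [[0.636, -0.772, -0.001], [-0.772, -0.636, 0.001], [-0.001, 0.0, -1.0]]
wrist_force: [-3.6, 2.7, 5.9]
gripper_width: 13.1
```

>>> {"name": "jog_arm", "arguments": {
  "plan": [
    [[0,-1.2,0],1],
    [[0,-2.5,0],2],
    [[0,-2.5,0],2],
    [[0,-2.5,0],2]
  ]
}}

```text
t: 19.18
ee_pos: [538.8, -153.3, 55.1]
ee_rot: [[0.609, -0.793, -0.003], [-0.793, -0.609, -0.001], [-0.001, 0.003, -1.0]]
wrist_force: [-6.7, -0.7, 7.0]
gripper_width: 13.1
```

>>> {"name": "jog_arm", "arguments": {
  "plan": [
    [[0,-1.5,0],0],
    [[0,-3,0],0],
    [[0,-3,0],0],
    [[0,-3,0],0]
  ]
}}

```text
t: 19.52
ee_pos: [538.8, -153.2, 55.0]
ee_rot: [[0.609, -0.794, -0.008], [-0.794, -0.609, -0.003], [-0.002, 0.008, -1.0]]
wrist_force: [-11.7, -6.1, 10.2]
gripper_width: 13.2
```

Hard stop reached: 14 N tangential with no motion. I'll release, rise and clear the view.

>>> {"name": "jog_arm", "arguments": {
  "plan": [
    [[0,0,0],0],
    [[0,0,0],0],
    [[0,0,0],0],
    [[0,0,0],0],
    [[0,0,0],0],
    [[0,0,0],0],
    [[0,0,0],0],
    [[0,0,-30],0],
    [[0,0,-60],0],
    [[0,0,-95],0],
    [[0,0,-100],0],
    [[-40,-5,-100],0],
    [[-80,-10,-100],0],
    [[-120,-14,-100],0],
    [[-160,-19,-100],0],
    [[-200,-24,-100],0],
    [[-240,-29,-100],0],
    [[-289,-34,-100],0],
    [[-289,-34,-100],0],
    [[-289,-34,-100],0]
  ],
  "grip": 0
}}

```text
t: 21.18
ee_pos: [393.0, 101.2, 155.3]
ee_rot: [[0.612, -0.791, 0.001], [-0.791, -0.612, 0.001], [-0.0, -0.002, -1.0]]
wrist_force: [0.4, -0.3, 0.1]
gripper_width: 85.6
```

Run:
```python
from h import *
s=manip.sense();print(s['t'],s['ee_pos'],s['gripper_width'],s['wrist_force'])
t=manip.capture('top');i=line((345,352),150,25)
f=lambda a,s:cv2.resize(a,None,fx=s,fy=s,interpolation=cv2.INTER_CUBIC)
a=f(t[110:255,320:450],3);b=f(i[290:420,240:390],2.7)
A=np.zeros((435,800,3),np.uint8);A[:a.shape[0],:a.shape[1]]=a;A[:b.shape[0],392:392+b.shape[1]]=b
cv2.imwrite('pics/fin.png',A)
for n,im in(('top',t),('side',i)): cv2.imwrite(f'pics/f{n}.png',im)
# pin top brightness-blob before vs after
for n,im,o in(('top',t,'top0'),('side',i,'side0')):
    r=proj(n,[538.4,-155,125]).astype(int);q=cv2.imread(f'pics/{o}.png')
    sl=np.s_[r[1]-10:r[1]+11,r[0]-10:r[0]+11]
    T=q[r[1]-6:r[1]+7,r[0]-6:r[0]+7];S=im[r[1]-14:r[1]+15,r[0]-14:r[0]+15]
    _,mx,_,loc=cv2.minMaxLoc(cv2.matchTemplate(S,T,cv2.TM_CCOEFF_NORMED));print(n,'pin shift px',np.array(loc)-8,mx)
```

```text
21.1833 [392.97758785 101.15463268 155.2797257 ] 85.64442975995202 [ 0.40972679 -0.34489373  0.11338438]
[328 327  33  11 208] [342.2 332.1] [array([343.5, 331.2]), array([ 8.4, 32. ]), np.float64(78.7)] [ 612.7 -185.1]
[348 341  23  21 342] [359.9 350.8] [array([359.3, 351.4]), array([18.8, 20.9]), np.float64(81.9)] [ 631.9 -211.2]
[330 345  17   6  51] [338.3 347.9] [array([338.1, 348. ]), array([ 2.9, 16.7]), np.float64(77.9)] [ 604.7 -206.3]
[327 368  11   7  49] [332.9 370.4] [array([332., 371.]), array([ 6., 10.]), np.float64(90.0)] [ 594.2 -234.8]
top pin shift px [0 0] 0.9556496739387512
side pin shift px [0 0] 0.9803037643432617
```

View pics/fin.png

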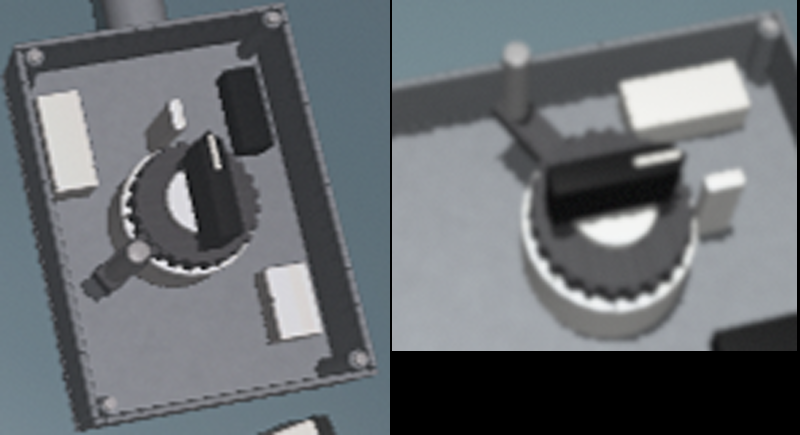

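The pin is back at its starting pixel in both views and the pointer aims at the block. One last angle check from the top view, then hand in.

Run:
```python
from h import *
t=cv2.imread('pics/ftop.png');g=t.min(2).astype(float)
w=g[150:172,382:400]; w=np.clip(w-110,0,None);w[:, :4]=0
ys,xs=np.nonzero(w);W=w[ys,xs];P=np.array([ray('top',x+382,y+150,115) for x,y in zip(xs,ys)])
c=np.average(P,0,W);d=np.linalg.svd((P-c)*np.sqrt(W)[:,None],full_matrices=False)[2][0];d*=np.sign(d[0])
a=lambda v:np.degrees(np.arctan2(v[1],v[0]));print(c,len(P),a(d),a(c-[584.6,-210]))
```

```text
[ 609.90538707 -206.43544886] 80 6.300230059188986 8.018008032611027
```

```bash
python3 -c "
from workcell import manip
print(manip.sign_off())"
```

```text
the job is handed in; nothing more can be done
None
```

The job is done in the order asked and handed in at about 21 s, with the gripper open and clear of everything.

**What I did**
- **Slackening:** I swung the lock pin anticlockwise about 52° (worked out from the distance the gripper moved).
- **Pointer:** I gripped the black knob and turned it 65.6° anticlockwise onto the index.
- **Tightening:** I swung the pin back clockwise to its hard stop, where about 14 N of push gave no further movement.

**Last checks**
- **Lock ring:** the pin is back at its starting pixel in both views (0 px shift).
- **Pointer:** it did not move during tightening; the white line stayed at the same place in the side view.
- **Pointer angle:** the index lies at about 10.0–10.3°. The tool read 9.9° and the side view gave 10.9° from the white line's position. The line's own slope in the side view gave 13.0°.
- **Weakest check:** the top view gave 8.0° by position and 6.3° by slope. It is coarse, at roughly 5° per pixel, and the mask probably picked up extra pixels. I relied on the tool and side-view position readings.

**What went wrong:** my first grip on the knob closed on nothing. The real fingertips sit about 33 mm short of the reported TCP, so they were above the knob. I measured this in the pictures and went 33 mm lower; the openings then read 15.2–15.4 mm on the bar and about 13 mm on the pin. The first pin swing had held only the pin's top few millimetres, but the pictures showed the ring had turned with it.

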